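# Test the trigger, then press the splined adapter home

### The arm

A 7-joint arm with a two-finger parallel gripper is mounted at the origin on the work surface. World frame = base frame: x ahead of the robot, y to its left, z up, the work surface at z = 0. Lengths are in mm, angles in degrees, forces in N, time in s.
With the tool pointing down it reaches from about 350 to 775 mm from the base axis. Payload 3.1 kg.
Tool frame: the origin (TCP) lies at the very end of the fingers, on their centre line; the grasp point (between the pads) lies 19 mm behind it; z points along the fingers, y is the line along which they close (so a half turn about z gives the same grasp; the last joint's range is limited). The gripper opens to 85 mm and grips with 20 to 120 N. Pads are 22 mm wide; open, the fingers measure 114 mm over their backs; the gripper's body (76 mm by 85 mm) begins 54 mm behind the grasp point. The pads swing forward as they close: fully open they stand 13 mm farther back than shut.
Start: joints at [72.095, 17.813, 0.802, 86.603, -0.252, 75.585, -1.558], TCP at [147.159, -529.964, 231.304] pointing down, gripper open.
Joint ranges: [-154.91, 154.91], [-16.99, 109.72], [-72.82, 74.43], [7.12, 147.25], [-82.49, 262.49], [11.32, 116.49], [-174.64, 174.64]. Speed limits (degrees/s): [159.86, 159.86, 180, 180, 180, 180, 180].

### API

Orientations are given as a 3x3 rotation matrix whose columns are the frame's x, y, z axes.
In Python, from plant import arm gives the robot as it stands.
- The arm moves only by the tool apply_moves, never from a script. Its argument "moves" is a list of rows, each a list of 3 entries, a list of its own where there are three numbers: the turn, a rotation vector about the tool's x, y, z in rad, then the shift along the tool's x, y, z in mm, then the opening, from 0 (shut) to 1 (fully open). In form: [[[rx, ry, rz], [dx, dy, dz], claw], ...]. A call has 1 to 20 rows; each row shifts and turns the commanded pose from where the row before left it, along the tool's axes as they then stand; what a row does not reach is not made up. A row lasts 1/10 s, in which the tool goes at most 50 mm and 8.59 degrees, less where a joint would pass 70% of its speed; a pose out of reach is approached as far as the arm can. A call with a gripper value outside its range is refused whole. The fingers move at their own pace and stop on an object; "squeeze" is the grip in N (left out, the last holds). Time passes only in rows, so rows that do not move let the fingers close. It gives the time, the measured TCP pose, the force, the opening and the grip force at its end, in the units of the state.
- arm.state(): the state, without advancing time (a new reading comes with each control period).
- arm.snapshot(name): name is "scene" or "top" or "wrist"; returns a dict with "frame" (480x640x3 uint8, red, green, blue), "z_map" (480x640 float32, mm along the optical axis (not along the pixel's ray), 0 where there is no reading), "vertical_fov" (degrees; the focal length in pixels is half the picture's height over the tangent of half this angle, whatever the lens; pixels are square), "cx", "cy" (the principal point, pixels), "extrinsics" (4x4, takes a point from world to camera coordinates). Camera axes: x right, y down, z forward; pixel columns grow to the right and rows downward; lengths in mm; the calibration is good to about 2 mm. The wrist camera is an equidistant fisheye: a pixel r from the principal point sees the ray r / f radians off the axis. A picture is of the moment at which its call begins.
- arm.sign_off(): hands the job in; it is judged then, once.
The state is a dict: "time_s": time; "qpos": joint angles; "dq": joint speeds; "tau": joint torques, N m; "position": TCP position; "eef_rot": TCP orientation; "ft_force": force on the tool from outside, world axes, zero at the start; "ft_torque": the same for the moment, N m; "finger_gap": finger opening in mm; "grip_force": force on a finger pad.
Only numpy, scipy, OpenCV 4.12 (cv2) and the standard library are available. Lean on these libraries where they do the work, as an engineer would, in place of code of your own. Each camera call takes 0.05 s, during which the arm holds its last target. There are 200 camera calls.

### The job

The battery is off the right-angle nutrunner on the table: first prove that it is dead by squeezing its trigger fully against the grip and letting it spring all the way back. Then take the square-lugged adapter out of the wooden stand, turn it until its splines mesh with the upward-facing socket, push it down fully home against the sprung ejector and finish still gripping it and pressing it home, so that the lock ring can be fitted; leave the other things on the table where they are.

Things in the scene. Friction and masses are not known exactly. Their poses are not given: they have to be found in the camera images.
- wrench: Right-angle nutrunner strapped lying on a fixed plywood board (130 x 380 x 12 mm): level black grip 36 mm thick, axis 75 mm above the table; at its +y end an upright grey head 62 mm wide whose steel output socket faces up, at its -y end a foot without battery, top 99 mm up. Origin on the table under the head's axis; y along the grip towards the head, x across it to the trigger's side, z up.
- grip (a point): Where to squeeze: a point on the axis of the nutrunner's grip, 75 mm above the table, 180 mm from the head's axis. x points level across the grip to the trigger, y along the grip to the head, z up. Grip and trigger are clear of saddles and straps for 50 mm either side along y; the board's top is 63 mm below.
- trigger (a joint): Sprung trigger, rad: an aluminium paddle on the grip's +x side, 92 x 8 mm, 22 mm high (64 to 86 mm above the table), hinged on an upright pin 75 mm from grip towards the head. 0 = sprung out: at grip its outer face is 40 mm from the grip's axis (58 mm over both). 0.16 = fully squeezed: 27.5 mm (45.5 mm over both), about 8 N there. Springs back by itself.
- socket_mouth (a point): Centre of the upper face (110 mm above the table) of the steel output socket, 49 mm wide. Its bore is a cross of four spline slots 9 mm wide, reaching 13 mm from the axis, 36 mm deep. x and y lie along the slots (same every quarter turn), z up. It stands at any angle and is stiff to turn (0.8 N m). A sprung ejector pin waits in the bore 12 mm below the face.
- ejector (a joint): How far the ejector pin in the socket is pushed down, m: 0 at rest, 0.014 with the adapter fully home. It starts to yield at 4 N, needs 10 N at home, and lifts the adapter again if nothing presses.
- adapter_lug (a point): Centre of the square lug (19 mm square, 34 mm tall, its flats square to x and y) on top of the loose steel adapter; 17 mm below the lug's top, 27 mm above the collar's underside. Starts upright at any yaw. Fully home, the collar lies on the socket's face and this point is 27 mm above socket_mouth.
- adapter: The loose adapter (0.15 to 0.29 kg). Origin at the underside of its round collar (36 mm wide, 10 mm thick), z up. Above: the square lug. Below: a stem 26 mm long of four splines, a cross along x and y (same every quarter turn), each 7 mm wide, 24 mm over two, the last 3 mm slightly smaller. The stem hangs loosely in a hole of the stand, collar on the stand's top.
- stand: Fixed wooden stand, 80 x 180 x 45 mm, origin under its centre; two round holes 28 mm wide, 36 mm deep, 50 mm from the centre along its y and -y; the adapter hangs in either one.
- plain_socket: Bystander: steel socket with a round open cup (30 mm wide, top 44 mm above the origin) and a plain round stem, in the stand's other hole. Origin at its collar's underside.
- battery: Bystander: the nutrunner's loose black battery pack, 75 x 110 x 63 mm, origin under its centre.
- handheld: Bystander: upright black hand-held radio, 36 x 58 x 105 mm plus a 90 mm aerial; origin under its centre.
- cup: Bystander: white empty drinking cup, 76 mm wide, 95 mm tall; origin under its centre.
Things that resemble listed ones, but are neither listed nor needed, are in the scene too. Leave any turquoise look-alike of the adapter alone.

How it is judged (in metres and radians):
On the way, in this order (a step that is already met when the one before it is completed fails the run):
1. the trigger is squeezed fully while the adapter still stands in the stand (value of joint trigger above 0.135 rad and distance of adapter_lug from where it was at the start of the episode below 0.02 m), for 0.1 s.
2. the trigger has sprung back, the adapter still in the stand (value of joint trigger below 0.03 rad and distance of adapter_lug from where it was at the start of the episode below 0.02 m), for 0.1 s.
3. the adapter is fully home in the socket (z of adapter_lug in the frame of socket_mouth between 0.024 and 0.0297 m and horizontal distance between adapter_lug and socket_mouth below 0.004 m and angle between adapter_lug's own z axis and vertical below 0.08 rad), for 0.2 s.
At the end, for the whole second after the job is handed in: The fingers grip the adapter (over 3 N) and press it: its collar is within 2.7 mm of the socket's face, centred within 4 mm, upright within 0.08 rad, the ejector pushed down by more than 11 mm, over 5 N between adapter and nutrunner, at rest; the trigger is released (below 0.03 rad) (all of step 3 and value of joint ejector above 0.011 m and value of joint trigger below 0.03 rad and contact force between the fingers and adapter above 3 N and contact force between adapter and wrench above 5 N and linear speed of adapter below 0.02 m/s); the arm keeps its last pose, push and grip.
It fails at once if the plain socket is disturbed (moved over 3 cm) (distance of plain_socket from where it was at the start of the episode above 0.03 m).
It fails at once if the battery pack is disturbed (moved over 3 cm) (distance of battery from where it was at the start of the episode above 0.03 m).
It fails at once if the hand-held radio is disturbed (moved over 3 cm) (distance of handheld from where it was at the start of the episode above 0.03 m).
It fails at once if the cup is disturbed (moved over 3 cm) (distance of cup from where it was at the start of the episode above 0.03 m).
It also fails if it takes over 51 s, if anything falls off the work surface, if the arm or the gripper's body presses on something with over 40 N, if the wrist force passes 120 N, or if a joint passes its speed limit or range.

## Working session

There is one attempt and no reset: what is moved stays moved. The work goes in short steps, Python scripts to look and compute and a tool call to move; the robot and the scene stay as the last step left them, time stands still between calls to the robot, and variables do not carry over. Pictures are saved under pics/ and viewed, at most 10 in all, crops included, and the job is handed in when it is done.

Besides the shell and the picture viewer there is one more tool, called by a JSON object that holds its "fn" and its "kwargs". apply_moves: Moves the arm, as the interface text tells. Its arguments: {"type":"object","properties":{"moves":{"type":"array"},"squeeze":{"type":"number"}},"required":["moves"]}

```bash
ls; mkdir -p pics; cat > h.py <<'E'
import numpy as np, cv2
from plant import arm
def snap(n,f):
    s=arm.snapshot(n); np.savez('pics/'+f+'.npz',**s); cv2.imwrite('pics/'+f+'.png',s['frame'][:,:,::-1]); return s
def load(f): return dict(np.load('pics/'+f+'.npz'))
def foc(s): return 240/np.tan(np.radians(float(s['vertical_fov']))/2)
def ray(s,u,v,fish=False):
    f=foc(s); x,y=(u-s['cx'])/f,(v-s['cy'])/f
    if fish:
        r=np.hypot(x,y); k=np.sin(r)/r if r>1e-9 else 1; d=np.array([x*k,y*k,np.cos(r)])
    else: d=np.array([x,y,1.])
    R=s['extrinsics'][:3,:3]; t=s['extrinsics'][:3,3]
    return -R.T@t, R.T@d
def atz(s,u,v,z,fish=False):
    c,d=ray(s,u,v,fish); return c+d*(z-c[2])/d[2]
def pt(s,u,v):
    c,d=ray(s,u,v); return c+d*float(s['z_map'][int(round(v)),int(round(u))])
def cloud(s):
    v,u=np.mgrid[:480,:640]; f=foc(s); z=s['z_map']
    P=np.stack([(u-s['cx'])/f*z,(v-s['cy'])/f*z,z],-1); R=s['extrinsics'][:3,:3]
    return (P-s['extrinsics'][:3,3])@R
def tri(a,b):
    (c1,d1),(c2,d2)=a,b; A=np.stack([d1,-d2],1); k=np.linalg.lstsq(A,c2-c1,rcond=None)[0]
    p,q=c1+k[0]*d1,c2+k[1]*d2; return (p+q)/2,np.linalg.norm(p-q)
E
python3 - <<'E'
from h import *
for n in ['top','scene','wrist']:
    s=snap(n,n+'0'); print(n,foc(s),s['cx'],s['cy'],(-s['extrinsics'][:3,:3].T@s['extrinsics'][:3,3]).round(), s['extrinsics'][:3,:3].round(2).tolist())
st=arm.state(); print({k:np.round(v,2).tolist() for k,v in st.items()})
E
```

```text
pics
top 589.4298129174831 307.25454950760746 247.76866850477424 [ 497.   98. 1218.] [[-0.03, -1.0, 0.0], [-1.0, 0.03, -0.07], [0.07, -0.0, -1.0]]
scene 476.48698801121395 321.35679849511126 232.159116285749 [1058.  761.  676.] [[-0.82, 0.57, 0.0], [0.32, 0.47, -0.82], [-0.47, -0.68, -0.57]]
wrist 371.64829954431775 315.1140121023777 241.06845033559037 [ 211. -512.  373.] [[0.27, -0.96, -0.0], [-0.93, -0.26, 0.26], [-0.26, -0.07, -0.96]]
{'time_s': 0.15, 'qpos': [72.09, 17.85, 0.8, 86.67, -0.25, 75.59, -1.56], 'dq': [-0.02, -0.06, -0.0, -0.24, -0.05, -0.01, 0.04], 'tau': [0.0, -38.03, 0.15, -23.09, 0.01, 0.01, 0.0], 'position': [146.98, -529.42, 230.47], 'eef_rot': [[0.96, 0.27, -0.0], [0.27, -0.96, 0.0], [-0.0, -0.0, -1.0]], 'ft_force': [-1.25, -0.43, 0.85], 'ft_torque': [-0.04, -0.02, -0.02], 'grip_force': 0.0, 'finger_gap': 85.39}
```

View pics/top0.png

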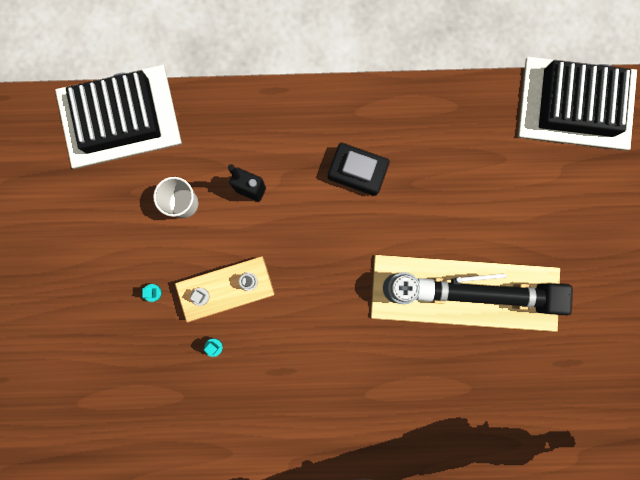

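View pics/scene0.png

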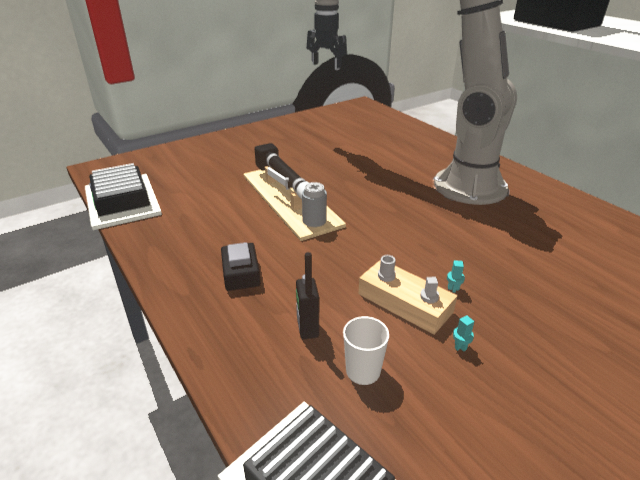

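The top view shows the nutrunner's socket at about (405,289), the grip running right to (540,297), and the trigger paddle at about (480,279). The adapter is at (200,297), the plain socket at (247,282), and the turquoise look-alikes at (151,293) and (213,348). The scene view agrees: head (314,190), adapter (431,288).

```bash
python3 - <<'E'
from h import *
s=load('top0'); im=cv2.imread('pics/top0.png'); sc=cv2.imread('pics/scene0.png')
a=cv2.resize(im[255:335,370:580],None,fx=3.8,fy=3.8,interpolation=cv2.INTER_CUBIC)
b=cv2.resize(im[262:322,170:280],None,fx=3.6,fy=3.6,interpolation=cv2.INTER_CUBIC)
c=cv2.resize(sc[250:310,370:480],None,fx=3.6,fy=3.6,interpolation=cv2.INTER_CUBIC)
w=np.zeros((304+216,798,3),np.uint8); w[:304,:798]=a[:304,:798]; w[304:,:396]=b; w[304:,400:796]=c; cv2.imwrite('pics/crop0.png',w)
for n,u,v,z in [('sock',405,289,110),('grip',490,294,93),('gripend',450,291,93),('gripend2',530,296,93),('lug',200,297,89),('plain',247,282,89)]:
    print(n,pt(s,u,v).round(1),atz(s,u,v,z).round(1))
C=cloud(s)
# head top & tables
m=(C[...,2]>106)&(C[...,2]<114); v,u=np.where(m); print([ (C[m][:,i].min().round(),C[m][:,i].max().round()) for i in (0,1)])
E
```

```text
sock [488.3 -88.8  98.2] [488.4 -86.8 110. ]
grip [ 473.8 -252.1   89.7] [ 473.9 -251.1   93. ]
gripend [ 481.9 -175.    93.7] [ 481.9 -175.2   93. ]
gripend2 [ 467.8 -325.9   95.9] [ 467.7 -327.    93. ]
lug [485.  301.4  89.8] [485.  301.5  89. ]
plain [511.2 213.7  63.8] [510.9 211.2  89. ]
[(np.float64(468.0), np.float64(728.0)), (np.float64(-112.0), np.float64(237.0))]
```

View pics/crop0.png

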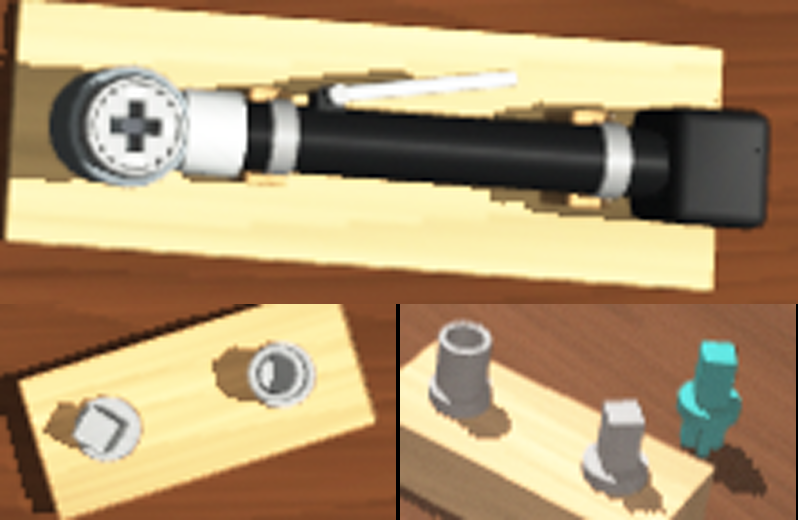

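The crop shows the socket cross centre at (134,126), which is full-frame (405.3,288.2). The grip's saddles are at (444.7,291) and (532,297), and the paddle tip is at (505,275). The adapter lug is at (200,297), turned about 35° in the image. Next I go above the grip.

{"fn": "apply_moves", "kwargs": {"moves": [[[0, 0, 0], [39, -16.4, 3], 1], [[0, 0, 0], [39, -16.4, 3], 1], [[0, 0, 0], [39, -16.4, 3], 1], [[0, 0, 0], [39, -16.4, 3], 1], [[0, 0, 0], [39, -16.4, 3], 1], [[0, 0, 0], [39, -16.4, 3], 1], [[0, 0, 0], [39, -16.4, 3], 1], [[0, 0, 0], [39, -16.4, 3], 1], [[0, 0, 0], [39, -16.4, 3], 1], [[0, 0, 0], [39, -16.4, 3], 1], [[0, 0, -0.135], [0, 0, 0], 1], [[0, 0, -0.135], [0, 0, 0], 1], [[0, 0, -0.135], [0, 0, 0], 1], [[0, 0, -0.135], [0, 0, 0], 1], [[0, 0, -0.135], [0, 0, 0], 1], [[0, 0, -0.135], [0, 0, 0], 1], [[0, 0, -0.135], [0, 0, 0], 1], [[0, 0, -0.135], [0, 0, 0], 1], [[0, 0, -0.13], [0, 0, 0], 1], [[0, 0, 0], [0, 0, 0], 1]], "squeeze": 25}}

```text
time_s: 2.15
position: [478.7, -267.6, 200.8]
eef_rot: [[0.09, 0.996, -0.001], [0.996, -0.09, 0.001], [0.001, -0.001, -1.0]]
ft_force: [0.1, 0.2, 0.3]
finger_gap: 85.1
grip_force: 0.0
```

```bash
python3 - <<'E'
from h import *
snap('wrist','w1'); st=arm.state(); print(st['time_s'],np.round(st['position'],1),np.round(st['eef_rot'],3).tolist())
im=cv2.imread('pics/w1.png'); cv2.imwrite('pics/w1b.png',cv2.resize(im,(800,600),interpolation=cv2.INTER_CUBIC))
E
```

```text
2.2 [ 478.8 -267.6  200.9] [[0.093, 0.996, -0.001], [0.996, -0.093, 0.0], [0.0, -0.001, -1.0]]
```

View pics/w1b.png

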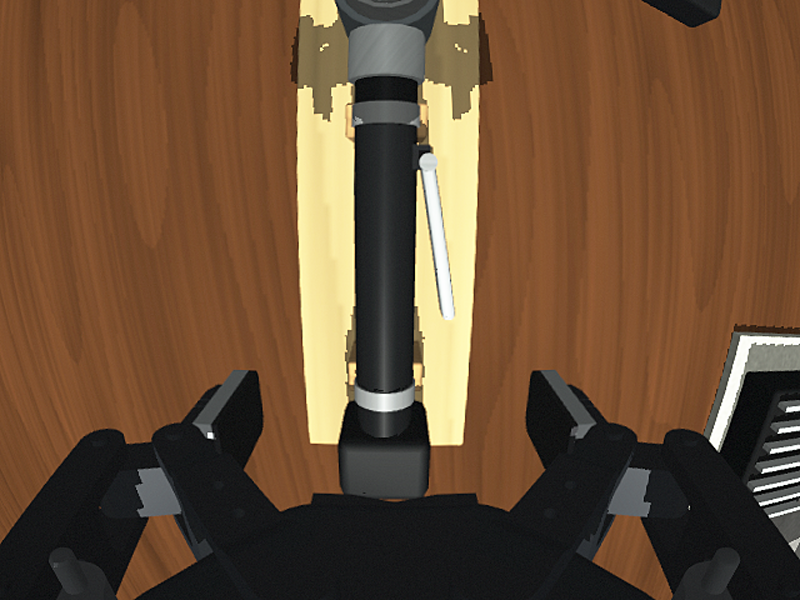

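The wrist view shows the grip axis running from the front saddle (387,112) to the rear saddle (384,398). The trigger pin is at (427,161) and the paddle tip at (448,315), all in pixels scaled by 1.25.

```bash
python3 - <<'E'
from h import *
s=load('w1'); t=load('top0')
C=arm.state()
for n,u,v,z,tu,tv in [('ring1',387,112,93,444.7,291),('ring2',384,398,93,532.1,297.1),('pin',427,161,86,370+338/3.8,255+95/3.8),('tip',448,315,86,370+515/3.8,255+78/3.8),('ledge',356,250,80,0,0),('redge',415,250,80,0,0)]:
    r=ray(s,u/1.25,v/1.25,True)
    print(n,atz(s,u/1.25,v/1.25,z,True).round(1), (atz(t,tu,tv,z).round(1),tri(r,ray(t,tu,tv))) if tu else '')
    print(s['z_map'][int(v/1.25),int(u/1.25)])
E
```

```text
ring1 [ 483.9 -166.2   93. ] (array([ 482.2, -165.1,   93. ]), (array([ 483.03093698, -165.76078648,   90.21352085]), np.float64(1.7456778900973002)))
230.42635
ring2 [ 466.7 -329.4   93. ] (array([ 465.5, -330.9,   93. ]), (array([ 465.47968514, -335.91271175,   80.12497016]), np.float64(0.6512319883474801)))
273.45483
pin [ 503.2 -194.3   86. ] (array([ 502.3, -195. ,   86. ]), (array([ 502.61027625, -194.30663607,   89.10175132]), np.float64(0.6755114020289558)))
242.11615
tip [ 508.5 -282.9   86. ] (array([ 508.1, -284.9,   86. ]), (array([ 507.83759993, -280.73681572,   95.5922276 ]), np.float64(1.7047225688962757)))
269.12238
ledge [ 458.9 -241.1   80. ] 
264.09842
redge [ 492.6 -244.2   80. ] 
334.37128
```

{"fn": "apply_moves", "kwargs": {"moves": [[[0, 0, 0], [0, 0, 37], 1], [[0, 0, 0], [0, 0, 37], 1], [[0, 0, 0], [0, 0, 37], 1], [[0, 0, 0], [0, 0, 34], 1], [[0, 0, 0], [0, 0, 0], 1], [[0, 0, 0], [0, 0, 0], 0.3], [[0, 0, 0], [0, 0, 0], 0.3], [[0, 0, 0], [0, 0, 0], 0.3], [[0, 0, 0], [0, 0, 0], 0.3], [[0, 0, 0], [0, 0, 0], 0.3], [[0, 0, 0], [0, 0, 0], 0.3], [[0, 0, 0], [0, 0, 0], 0.3], [[0, 0, 0], [0, 0, 0], 0.3], [[0, 0, 0], [0, 0, 0], 0.3]], "squeeze": 25}}

```text
time_s: 3.6
position: [477.5, -268.4, 59.6]
eef_rot: [[0.092, 0.996, -0.003], [0.996, -0.092, -0.002], [-0.002, -0.002, -1.0]]
ft_force: [-7.1, 2.8, 11.2]
finger_gap: 44.5
grip_force: 25.4
```

The gap is 44.5 mm at 25 N, which matches fully squeezed (45.5 mm). I hold briefly, then release.

{"fn": "apply_moves", "kwargs": {"moves": [[[0, 0, 0], [0, 0, 0], 0.3], [[0, 0, 0], [0, 0, 0], 0.3], [[0, 0, 0], [0, 0, 0], 0.3], [[0, 0, 0], [0, 0, 0], 1], [[0, 0, 0], [0, 0, 0], 1], [[0, 0, 0], [0, 0, 0], 1], [[0, 0, 0], [0, 0, 0], 1], [[0, 0, 0], [0, 0, 0], 1], [[0, 0, 0], [0, 0, 0], 1], [[0, 0, 0], [0, 0, 0], 1], [[0, 0, 0], [0, 0, -30], 1], [[0, 0, 0], [0, 0, -40], 1], [[0, 0, 0], [0, 0, -40], 1], [[0, 0, 0], [0, 0, -40], 1], [[0, 0, 0], [0, 0, 0], 1]]}}

```text
time_s: 5.1
position: [483.1, -269.0, 212.9]
eef_rot: [[0.09, 0.996, 0.012], [0.996, -0.09, -0.006], [-0.005, 0.012, -1.0]]
ft_force: [0.9, -0.7, 0.5]
finger_gap: 85.7
grip_force: 0.0
```

```bash
python3 - <<'E'
from h import *
s=snap('wrist','w2'); a=load('w1')
st=arm.state(); print(st['time_s'],np.round(st['position'],1),st['ft_force'])
# paddle tip: white pixels
for q in (a,s):
    g=q['frame'].astype(int).min(2); m=g[120:270,335:380]>215; v,u=np.where(m); 
    r=ray(q,335+u[v>v.max()-6].mean(),120+v.max(),True); print(atz(q,335+u[v>v.max()-6].mean(),120+v.max(),86,True))
E
```

```text
5.15 [ 481.2 -268.4  209.7] [-0.32232408 -0.08136766 -0.11997809]
[ 508.45540887 -285.19610435   86.        ]
[ 508.22672533 -285.3035456    86.        ]
```

The paddle tip is back where it began (508,-285), so the trigger has sprung back. Next I go above the socket, then the adapter.

{"fn": "apply_moves", "kwargs": {"moves": [[[0, 0, 0], [45, -2.7, 0], 1], [[0, 0, 0], [45, -2.7, 0], 1], [[0, 0, 0], [45, -2.7, 0], 1], [[0, 0, 0], [45, -2.7, 0], 1], [[0, 0, 0], [0, 0, 0], 1], [[0, 0, 0], [0, 0, 0], 1], [[0, 0, 0], [0, 0, 0], 1]]}}

```text
time_s: 5.85
position: [483.7, -89.0, 205.3]
eef_rot: [[0.092, 0.996, -0.002], [0.996, -0.092, -0.001], [-0.001, -0.002, -1.0]]
ft_force: [0.3, -0.5, -0.4]
finger_gap: 85.3
grip_force: 0.0
```

```bash
python3 - <<'E'
from h import *
s=snap('wrist','w3'); st=arm.state(); print(st['time_s'],np.round(st['position'],1),np.round(st['eef_rot'],3).tolist())
c,d=ray(s,s['cx'],s['cy'],True); print(c,d)
E
```

```text
5.9 [483.9 -89.4 205.4] [[0.093, 0.996, -0.002], [0.996, -0.093, -0.0], [-0.001, -0.002, -1.0]]
[489.68428316 -22.74639928 347.45896288] [-0.02595335 -0.26502784 -0.96389142]
```

{"fn": "apply_moves", "kwargs": {"moves": [[[0, 0, 0], [46, -5, 0], 1], [[0, 0, 0], [48, -5, 0], 1], [[0, 0, 0], [48, -5, 0], 1], [[0, 0, 0], [48, -5, 0], 1], [[0, 0, 0], [48, -5, 0], 1], [[0, 0, 0], [48, -5, 0], 1], [[0, 0, 0], [48, -5, 0], 1], [[0, 0, 0], [48, -5, 0], 1], [[0, 0, 0], [0, 0, 0], 1], [[0, 0, 0], [0, 0, 0], 1], [[0, 0, 0], [0, 0, 0], 1]]}}

```text
time_s: 7.0
position: [480.3, 293.9, 205.5]
eef_rot: [[0.094, 0.996, -0.0], [0.996, -0.094, -0.002], [-0.002, -0.0, -1.0]]
ft_force: [-0.2, -0.4, 0.6]
finger_gap: 85.6
grip_force: 0.0
```

```bash
python3 - <<'E'
from h import *
s=snap('wrist','w4'); st=arm.state(); print(st['time_s'],np.round(st['position'],1),np.round(st['eef_rot'],3).tolist())
out=[]
for f,(x,y,z) in (('w3',(488.4,-86.8,110)),('w4',(485,301.5,89))):
    s=load(f); R,t=s['extrinsics'][:3,:3],s['extrinsics'][:3,3]; p=R@[x,y,z]+t
    th=np.arctan2(np.hypot(p[0],p[1]),p[2]); k=foc(s)*th/np.hypot(p[0],p[1]); u,v=int(s['cx']+k*p[0]),int(s['cy']+k*p[1]); print(f,u,v)
    v0,u0=v-40,u-40; print('crop origin',u0,v0); out.append(cv2.resize(s['frame'][v0:v0+80,u0:u0+80,::-1],(400,400),interpolation=cv2.INTER_CUBIC))
cv2.imwrite('pics/c34.png',np.hstack(out))
E
```

```text
7.05 [480.4 293.6 205.7] [[0.095, 0.996, -0.0], [0.996, -0.095, -0.002], [-0.002, 0.0, -1.0]]
w3 322 238
crop origin 282 198
w4 321 223
crop origin 281 183
```

View pics/c34.png

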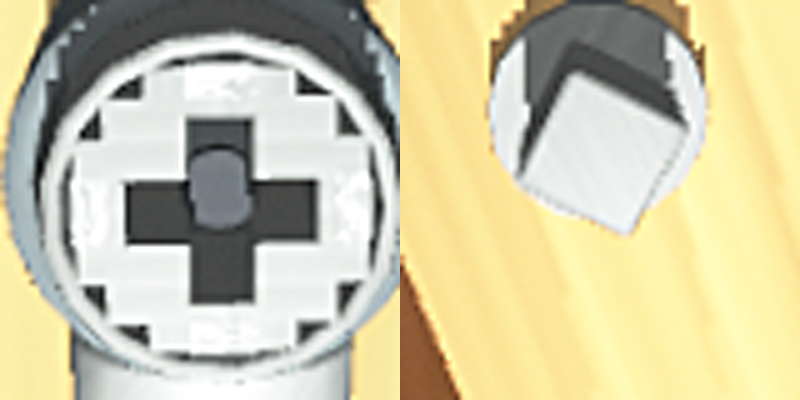

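The left panel shows the socket cross spanning x 125–318 and y 118–303, centred at (221.5,211.5) and nearly aligned with the image. The right panel shows the lug top corners at (574,70), (687,125), (630,235) and (520,178), before taking off the 400 panel offset.

```bash
python3 - <<'E'
from h import *
s=load('w3');t=load('top0');a=load('w4')
P=lambda x,o:(x[0]/5-.4+o[0],x[1]/5-.4+o[1])
W=lambda q,x,o,z:atz(q,*P(x,o),z,True)
o=(282,198)
E=[W(s,x,o,110)[:2] for x in [(125,211.5),(318,210),(220,118),(222.5,303)]]
for e in E: print(e.round(1))
h,v=E[1]-E[0],E[3]-E[2]; print('sock c',np.mean(E,0),'len',np.linalg.norm(h),np.linalg.norm(v),'ang mod90',np.degrees(np.arctan2(h[1],h[0]))%90,np.degrees(np.arctan2(v[1],v[0]))%90)
r=ray(s,*P((221.5,211.5),o),True); print('tri',tri(r,ray(t,405.3-.37,288.2-.37)))
L=[W(a,x,(281,183),89)[:2] for x in [(174,70),(287,125),(230,235),(120,178)]]
for i in range(4):
    d=L[(i+1)%4]-L[i]; print(L[i].round(1),np.linalg.norm(d).round(1),(np.degrees(np.arctan2(d[1],d[0]))%90).round(1))
print('lug',np.mean(L,0)); m=np.mean([(174,70),(287,125),(230,235),(120,178)],0)
sc=load('scene0')
# scene: lug top centre at crop2 (624,413): 
u,v=370+(624-400)/3.6-.36,250+(413-304)/3.6-.36
r=ray(a,*P(m,(281,183)),True); print('tri scene',tri(r,ray(sc,u,v)),'tri top',tri(r,ray(t,170+99/3.6-.36,262+(427-304)/3.6-.36)))
st=arm.state()['eef_rot']; st=np.array(st); print('tool y ang',np.degrees(np.arctan2(st[1,1],st[0,1])),'q',np.round(arm.state()['qpos'],1))
E
```

```text
[477.7 -86.7]
[503.3 -88.9]
[491.4 -75.2]
[ 489.5 -100.6]
sock c [490.47861655 -87.86185981] len 25.603678596433433 25.430536944981483 ang mod90 85.17498787038089 85.87300107272048
tri (array([490.57077521, -85.09759583, 120.15855768]), np.float64(0.25121403370749473))
[482.8 321. ] 17.8 58.4
[498.  311.7] 17.9 58.2
[488.5 296.5] 17.8 56.6
[473.7 306.3] 17.3 58.3
lug [485.7371074  308.86091645]
tri scene (array([485.77197153, 308.06254638,  85.12104693]), np.float64(0.1769122307843669)) tri top (array([486.56898794, 307.89957345,  83.82520573]), np.float64(1.6869248860883326))
tool y ang -5.430360617071576 q [ -5.2  25.  -39.7  85.7  16.3  75.2 -51.9]
```

Wrist and scene views triangulate the lug to (485.8, 308.5) with its top at about 85–89 mm, yaw 58° mod 90. The socket is at (490.5,-87.9), yaw 85.5° mod 90. Next I grasp, keeping the fingertips above the collar.

{"fn": "apply_moves", "kwargs": {"moves": [[[0, 0, 0.116], [0, 0, 0], 1], [[0, 0, 0.116], [0, 0, 0], 1], [[0, 0, 0.116], [0, 0, 0], 1], [[0, 0, 0.116], [0, 0, 0], 1], [[0, 0, 0], [15.6, -3.4, 30], 1], [[0, 0, 0], [0, 0, 40], 0.8], [[0, 0, 0], [0, 0, 40], 0.7], [[0, 0, 0], [0, 0, 27], 0.7], [[0, 0, 0], [0, 0, 10], 0.7], [[0, 0, 0], [0, 0, 0], 0.7], [[0, 0, 0], [0, 0, 0], 0.7]], "squeeze": 60}}

```text
time_s: 8.15
position: [485.7, 311.7, 60.8]
eef_rot: [[0.527, 0.85, 0.002], [0.85, -0.527, 0.001], [0.002, 0.001, -1.0]]
ft_force: [-0.1, 1.5, 0.1]
finger_gap: 59.6
grip_force: 0.0
```

```bash
python3 - <<'E'
from h import *
s=snap('wrist','w5'); cv2.imwrite('pics/w5b.png',cv2.resize(s['frame'][200:440,160:480,::-1],(800,600),interpolation=cv2.INTER_CUBIC))
st=arm.state(); print(np.round(st['position'],1),np.round(st['eef_rot'],3).tolist())
E
```

```text
[485.9 312.3  61.4] [[0.527, 0.85, 0.003], [0.85, -0.527, 0.002], [0.004, 0.002, -1.0]]
```

View pics/w5b.png

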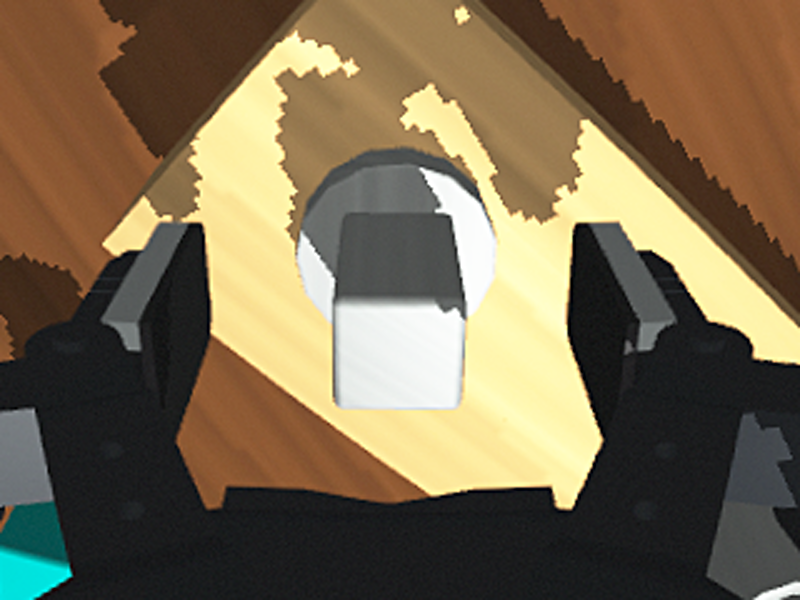

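The lug top is at (333–465, 303–408) in the crop, square to the fingers within about 1° and about 1.5 mm right of their middle. The pads straddle it.

```bash
python3 - <<'E'
from h import *
s=load('w5'); st=arm.state(); R=np.array(st['eef_rot']); p=np.array(st['position'])
for z in (87,89):
    L=np.array([atz(s,160+x/2.5-.3,200+y/2.5-.3,z,True) for x,y in [(333,303),(467,303),(462,409),(336,409)]])
    c=L.mean(0); print(c.round(1),'tool',((c-p)@R).round(1),[np.linalg.norm(L[i]-L[i-1]).round(1) for i in range(4)],[(np.degrees(np.arctan2(*(L[i]-L[i-1])[1::-1]))%90).round(1) for i in range(4)])
E
```

```text
[485.  307.7  87. ] tool [ -4.3   1.7 -25.7] [np.float64(18.0), np.float64(18.8), np.float64(18.1), np.float64(18.7)] [np.float64(58.1), np.float64(57.9), np.float64(57.8), np.float64(57.9)]
[485.6 308.7  89. ] tool [ -3.1   1.6 -27.7] [np.float64(17.7), np.float64(18.5), np.float64(17.8), np.float64(18.4)] [np.float64(58.1), np.float64(57.9), np.float64(57.8), np.float64(57.9)]
```

{"fn": "apply_moves", "kwargs": {"moves": [[[0, 0, 0], [-3.2, 1.6, 2.5], 0.7], [[0, 0, 0], [0, 0, 0], 0.5], [[0, 0, 0], [0, 0, 0], 0.1], [[0, 0, 0], [0, 0, 0], 0.1], [[0, 0, 0], [0, 0, 0], 0.1], [[0, 0, 0], [0, 0, 0], 0.1], [[0, 0, 0], [0, 0, 0], 0.1], [[0, 0, 0], [0, 0, 0], 0.1], [[0, 0, 0], [0, 0, 0], 0.1], [[0, 0, 0], [0, 0, 0], 0.1]], "squeeze": 60}}

```text
time_s: 9.2
position: [484.3, 308.5, 57.4]
eef_rot: [[0.526, 0.85, 0.001], [0.85, -0.526, 0.0], [0.001, 0.001, -1.0]]
ft_force: [-0.4, -1.0, 4.1]
finger_gap: 18.2
grip_force: 59.3
```

{"fn": "apply_moves", "kwargs": {"moves": [[[0, 0, 0], [0, 0, -20], 0.1], [[0, 0, 0], [0, 0, -40], 0.1], [[0, 0, 0], [0, 0, -40], 0.1], [[0, 0, 0], [0, 0, -40], 0.1], [[0, 0, -0.119], [0, 0, 0], 0.1], [[0, 0, -0.119], [0, 0, 0], 0.1], [[0, 0, -0.119], [0, 0, 0], 0.1], [[0, 0, -0.118], [0, 0, 0], 0.1], [[0, 0, 0], [0, 0, 0], 0.1], [[0, 0, 0], [-43.9, 4.1, 0], 0.1], [[0, 0, 0], [-43.9, 4.1, 0], 0.1], [[0, 0, 0], [-43.9, 4.1, 0], 0.1], [[0, 0, 0], [-43.9, 4.1, 0], 0.1], [[0, 0, 0], [-43.9, 4.1, 0], 0.1], [[0, 0, 0], [-43.9, 4.1, 0], 0.1], [[0, 0, 0], [-43.9, 4.1, 0], 0.1], [[0, 0, 0], [-43.9, 4.1, 0], 0.1], [[0, 0, 0], [0, 0, 0], 0.1], [[0, 0, 0], [0, 0, 0], 0.1]]}}

```text
time_s: 11.1
position: [488.2, -45.9, 195.9]
eef_rot: [[0.085, 0.996, -0.002], [0.996, -0.085, 0.001], [0.0, -0.002, -1.0]]
ft_force: [0.2, 0.7, -2.7]
finger_gap: 18.3
grip_force: 59.9
```

```bash
python3 - <<'E'
from h import *
s=snap('wrist','w6'); cv2.imwrite('pics/w6b.png',cv2.resize(s['frame'][150:390,160:480,::-1],(800,600),interpolation=cv2.INTER_CUBIC))
st=arm.state(); print(np.round(st['position'],1),np.round(st['eef_rot'],3).tolist(),st['grip_force'],st['finger_gap'],np.round(st['ft_force'],1))
E
```

```text
[488.4 -43.8 196.2] [[0.081, 0.997, -0.001], [0.997, -0.081, 0.001], [0.001, -0.001, -1.0]] 59.94807243347168 18.375923289485637 [-0.4 -0.5 -2.5]
```

View pics/w6b.png

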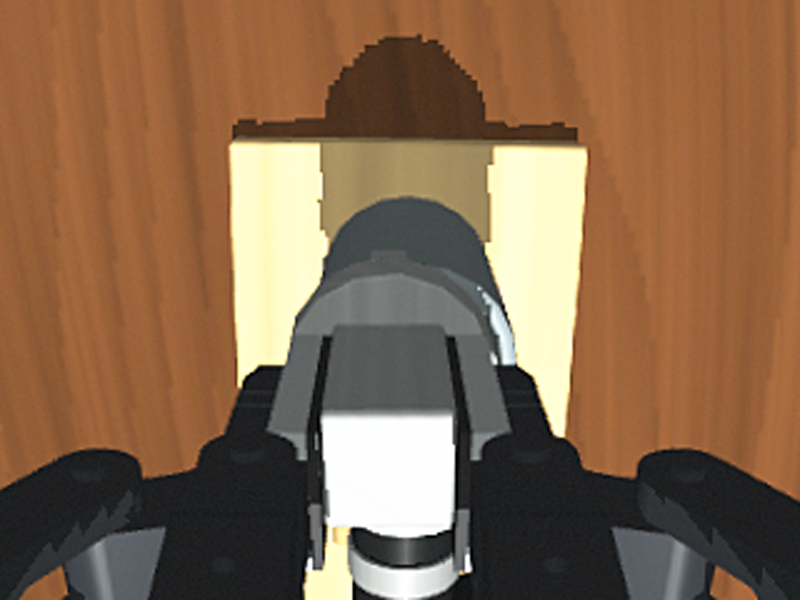

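The adapter is held straight. Its lug top in the crop has corners (322,413), (455,413), (452,528) and (327,524).

```bash
python3 - <<'E'
from h import *
s=load('w6'); st=arm.state(); R=np.array(st['eef_rot']); p=np.array(st['position']); print(p.round(2))
L=np.array([atz(s,160+x/2.5-.3,150+y/2.5-.3,p[2]+31.6,True) for x,y in [(322,413),(455,413),(452,528),(327,524)]])
c=L.mean(0); print(c.round(1),'tool',((c-p)@R).round(1),[np.linalg.norm(L[i]-L[i-1]).round(1) for i in range(4)],[(np.degrees(np.arctan2(*(L[i]-L[i-1])[1::-1]))%90).round(1) for i in range(4)])
C=(c-p)@R
S=np.array([490.5,-87.9,0]); 
a=load('w3'); R3=None
print('tool y ang',np.degrees(np.arctan2(R[1,1],R[0,1])),'shift by B (socket-lug in tool)',((S-c)@R).round(1))
for off in ([0.77,0,0],[0.77,1.05,0],[0,0,0]): print('A',off,((S-p)@R-off).round(1))
E
```

```text
[488.38 -43.83 196.17]
[488.  -44.3 227.8] tool [ -0.5  -0.4 -31.6] [np.float64(17.7), np.float64(17.6), np.float64(18.4), np.float64(17.6)] [np.float64(85.6), np.float64(85.1), np.float64(85.5), np.float64(82.9)]
tool y ang -4.635012855300355 shift by B (socket-lug in tool) [-43.5   6.3 227.7]
A [0.77, 0, 0] [-44.8   6.  196.1]
A [0.77, 1.05, 0] [-44.8   4.9 196.1]
A [0, 0, 0] [-44.    6.  196.1]
```

{"fn": "apply_moves", "kwargs": {"moves": [[[0, 0, 0], [-22, 2.9, 0], 0.1], [[0, 0, 0], [-21.9, 2.8, 0], 0.1], [[0, 0, 0], [0, 0, 25], 0.1], [[0, 0, 0], [0, 0, 14], 0.1], [[0, 0, 0], [0, 0, 0], 0.1], [[0, 0, 0], [0, 0, 0], 0.1], [[0, 0, 0], [0, 0, 0], 0.1]]}}

```text
time_s: 11.85
position: [492.2, -87.6, 158.8]
eef_rot: [[0.077, 0.997, 0.002], [0.997, -0.077, -0.0], [0.0, 0.002, -1.0]]
ft_force: [0.3, -0.3, -2.6]
finger_gap: 18.3
grip_force: 59.8
```

```bash
python3 - <<'E'
from h import *
st=arm.state(); print(np.round(st['position'],2),np.round(st['eef_rot'],4).tolist(),np.round(st['ft_force'],1))
E
```

```text
[492.16 -87.58 158.84] [[0.0771, 0.997, 0.0022], [0.997, -0.0771, -0.0001], [0.0001, 0.0022, -1.0]] [ 0.3 -0.3 -2.6]
```

{"fn": "apply_moves", "kwargs": {"moves": [[[0, 0, 0], [-0.3, -2.1, 0], 0.1], [[0, 0, 0], [0, 0, 3], 0.1], [[0, 0, 0], [0, 0, 3], 0.1], [[0, 0, 0], [0, 0, 0], 0.1], [[0, 0, 0], [0, 0, 0], 0.1]]}}

```text
time_s: 12.35
position: [488.9, -88.9, 151.6]
eef_rot: [[0.079, 0.997, -0.0], [0.997, -0.079, 0.0], [0.0, -0.0, -1.0]]
ft_force: [0.1, 0.0, -2.3]
finger_gap: 18.7
grip_force: 59.8
```

```bash
python3 - <<'E'
from h import *
st=arm.state(); print(np.round(st['position'],2),np.round(st['eef_rot'],4).tolist(),np.round(st['ft_force'],1))
E
```

```text
[488.9  -88.9  151.64] [[0.079, 0.9969, -0.0003], [0.9969, -0.079, 0.0001], [0.0, -0.0004, -1.0]] [ 0.1  0.  -2.3]
```

```bash
cat > avg.py <<'E'
from h import *
Q=[];F=[]
for i in range(8):
    arm.snapshot('top'); st=arm.state(); Q.append(st['position']); F.append(np.r_[st['ft_force'],st['ft_torque']]); R=np.array(st['eef_rot'])
print(st['time_s'],'mean',np.mean(Q,0).round(2),'sd',np.std(Q,0).round(2),'F',np.mean(F,0).round(2),'yang',np.degrees(np.arctan2(R[1,1],R[0,1])).round(2),'grip',st['grip_force'],st['finger_gap'],'tilt',R[:,2].round(4))
E
python3 avg.py
```

```text
12.75 mean [489.1  -88.86 151.83] sd [0.03 0.02 0.04] F [-0.07  0.17 -2.86 -0.03  0.   -0.02] yang -4.52 grip 59.81026768684387 18.23918880453843 tilt [ 1.e-04 -0.e+00 -1.e+00]
```

{"fn": "apply_moves", "kwargs": {"moves": [[[0, 0, 0], [1.0, 1.0, 0], 0.1], [[0, 0, 0], [0, 0, 0], 0.1], [[0, 0, 0], [0, 0, 0], 0.1]]}}

```text
time_s: 13.05
position: [490.2, -87.9, 151.8]
eef_rot: [[0.079, 0.997, 0.0], [0.997, -0.079, 0.0], [0.0, 0.0, -1.0]]
ft_force: [-0.3, -0.2, -2.6]
finger_gap: 18.0
grip_force: 59.8
```

```bash
python3 avg.py; python3 - <<'E'
from h import *
s=snap('wrist','w7'); cv2.imwrite('pics/w7b.png',cv2.resize(s['frame'][150:390,160:480,::-1],(800,600),interpolation=cv2.INTER_CUBIC))
E
```

```text
13.45 mean [490.1  -87.94 151.78] sd [0.01 0.02 0.01] F [-0.23 -0.14 -2.38  0.    0.01 -0.01] yang -4.52 grip 59.810559153556824 18.16531614490064 tilt [-0. -0. -1.]
```

View pics/w7b.png

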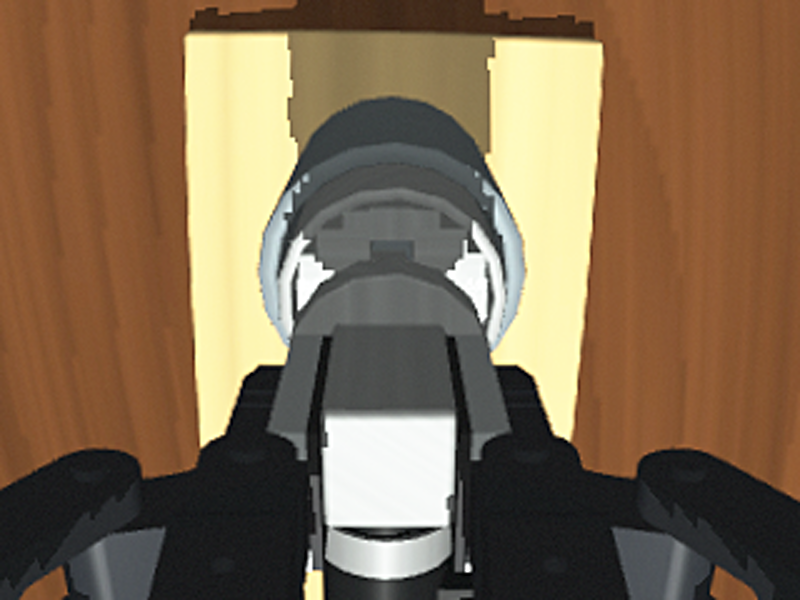

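The far slot shows at x≈392, with the collar centre at 391 and the lug at 389, so the adapter is laterally aligned. I descend gently.

{"fn": "apply_moves", "kwargs": {"moves": [[[0, 0, 0], [0, 0, 2], 0.1], [[0, 0, 0], [0, 0, 2], 0.1], [[0, 0, 0], [0, 0, 2], 0.1], [[0, 0, 0], [0, 0, 1], 0.1], [[0, 0, 0], [0, 0, 0], 0.1]]}}

```text
time_s: 14.0
position: [490.0, -87.9, 144.5]
eef_rot: [[0.079, 0.997, -0.0], [0.997, -0.079, 0.0], [0.0, -0.0, -1.0]]
ft_force: [0.1, -0.1, -2.3]
finger_gap: 18.4
grip_force: 59.8
```

```bash
python3 avg.py
```

```text
14.4 mean [490.14 -87.92 144.81] sd [0.04 0.01 0.07] F [ 0.04 -0.35 -2.69 -0.01  0.02  0.02] yang -4.52 grip 59.80688273906708 18.428727281339285 tilt [ 1.e-04 -0.e+00 -1.e+00]
```

Tip is 3.6 mm into the bore with no contact force. I continue down; home is at TCP z ≈ 122.4.

{"fn": "apply_moves", "kwargs": {"moves": [[[0, 0, 0], [0, 0, 2], 0.1], [[0, 0, 0], [0, 0, 3], 0.1], [[0, 0, 0], [0, 0, 3], 0.1], [[0, 0, 0], [0, 0, 0], 0.1]]}}

```text
time_s: 14.8
position: [490.0, -87.9, 136.5]
eef_rot: [[0.079, 0.997, -0.0], [0.997, -0.079, 0.0], [0.0, -0.0, -1.0]]
ft_force: [-1.4, -0.6, -3.4]
finger_gap: 17.9
grip_force: 60.2
```

```bash
python3 avg.py
```

```text
15.2 mean [490.03 -87.92 136.71] sd [0.04 0.01 0.07] F [ 0.22 -0.14 -2.43 -0.01 -0.01 -0.01] yang -4.52 grip 60.15912652015686 18.387565585369728 tilt [-1.e-04 -0.e+00 -1.e+00]
```

{"fn": "apply_moves", "kwargs": {"moves": [[[0, 0, 0], [0, 0, 3], 0.1], [[0, 0, 0], [0, 0, 3], 0.1], [[0, 0, 0], [0, 0, 3], 0.1], [[0, 0, 0], [0, 0, 3], 0.1], [[0, 0, 0], [0, 0, 0], 0.1], [[0, 0, 0], [0, 0, 0], 0.1]], "squeeze": 90}}

```text
time_s: 15.8
position: [490.4, -87.9, 125.3]
eef_rot: [[0.079, 0.997, 0.001], [0.997, -0.079, -0.0], [-0.0, 0.001, -1.0]]
ft_force: [-3.2, -0.2, 5.6]
finger_gap: 18.0
grip_force: 89.7
```

```bash
python3 avg.py
```

```text
16.2 mean [490.4  -87.94 125.39] sd [0.02 0.01 0.02] F [-2.14  0.01  5.89  0.04  0.54  0.01] yang -4.52 grip 89.67527747154236 17.727377943045205 tilt [ 7.e-04 -4.e-04 -1.e+00]
```

{"fn": "apply_moves", "kwargs": {"moves": [[[0, 0, 0], [0, -0.4, 2], 0.1], [[0, 0, 0], [0, 0, 2], 0.1], [[0, 0, 0], [0, 0, 1], 0.1], [[0, 0, 0], [0, 0, 0], 0.1], [[0, 0, 0], [0, 0, 0], 0.1]]}}

```text
time_s: 16.7
position: [490.4, -88.0, 122.3]
eef_rot: [[0.079, 0.997, 0.002], [0.997, -0.079, -0.001], [-0.001, 0.002, -1.0]]
ft_force: [-6.3, 0.2, 16.6]
finger_gap: 17.8
grip_force: 91.4
```

```bash
python3 avg.py
```

```text
17.1 mean [490.42 -87.97 122.3 ] sd [0.01 0.01 0.01] F [-5.36  0.33 16.6   0.14  1.33  0.02] yang -4.52 grip 91.42183542251587 17.834811598532823 tilt [ 0.0016 -0.0014 -1.    ]
```

{"fn": "apply_moves", "kwargs": {"moves": [[[0, 0, 0], [0, -0.5, 1], 0.1], [[0, 0, 0], [0, 0, 1], 0.1], [[0, 0, 0], [0, 0, 0], 0.1], [[0, 0, 0], [0, 0, 0], 0.1]]}}

```text
time_s: 17.5
position: [490.5, -88.0, 122.2]
eef_rot: [[0.079, 0.997, 0.003], [0.997, -0.079, -0.003], [-0.002, 0.003, -1.0]]
ft_force: [-8.8, 1.1, 26.3]
finger_gap: 17.5
grip_force: 92.7
```

```bash
python3 avg.py;  python3 - <<'E'
from h import *
s=snap('wrist','w8'); t=snap('scene','s8')
a=cv2.resize(s['frame'][150:390,160:480,::-1],(400,300),interpolation=cv2.INTER_CUBIC)
b=cv2.resize(t['frame'][150:240,260:380,::-1],(400,300),interpolation=cv2.INTER_CUBIC)
cv2.imwrite('pics/c8.png',np.hstack([a,b]))
E
```

```text
17.9 mean [490.44 -87.97 122.24] sd [0.02 0.02 0.01] F [-8.38  0.33 26.57  0.21  2.1   0.  ] yang -4.53 grip 92.71831512451172 17.783422489879815 tilt [ 0.0029 -0.0025 -1.    ]
```

View pics/c8.png

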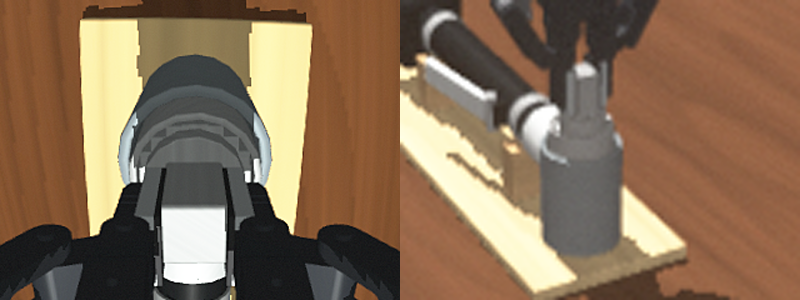

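The collar sits on the socket face in both panels. A further 2 mm of commanded push moved it only 0.06 mm and raised the force by 10 N, at the predicted height, so it is home. The trigger paddle at (460,85) is out.

```bash
python3 -c "
from plant import arm
print(arm.sign_off())"
```

```text
the job is handed in; nothing more can be done
None
```

The job is handed in: the trigger was squeezed fully and sprang back, and the adapter is in the socket against a hard stop at its home height, still gripped at about 92 N and pressed with about 29 N, though sign-off returned no verdict.

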